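# Fit the lost handle back on the bench valve

### The arm

A 6-joint arm with a two-finger parallel gripper is mounted at the origin on a cart in front of the work surface, level with it; the furniture and walls round the work are solid. World frame = base frame: x ahead of the robot, y to its left, z up, the work surface at z = 0. Lengths are in mm, angles in rad, forces in N, time in s.
With the tool pointing down it reaches from about 275 to 1000 mm from the base axis. Payload 8.4 kg.
Tool frame: the origin (TCP) lies on the centre line of the jaws, within the pads' length; the fingertips stand ahead of it and the grasp point (between the pads) lies 11 mm behind it (robot.nose_length is the y of the fingertips in the tool frame, in mm); y points along the fingers, z is the direction in which the jaws open and shut, and the axes are right-handed (so a half turn about y gives the same grasp; the last joint's range is limited). The gripper opens to 85 mm and grips with 20 to 120 N. Pads are 22 mm wide; open, the fingers measure 114 mm over their backs; the gripper's body (76 mm by 85 mm) begins 54 mm behind the grasp point. The pads swing forward as they close: fully open they stand 13 mm farther back than shut.
Start: joints at [-1.263, 0.353, 1.633, -0, 1.155, -0.002], TCP at [190.541, -595.25, 239.281] pointing down, gripper open.
Joint ranges: [-2.63, 2.63], [-0.92, 2.1], [0.06, 2.66], [-1.3, 4.44], [0, 2.69], [-3.02, 3.02]. Speed limits (rad/s): [2.22, 2.22, 2.79, 3.14, 3.14, 3.14].

### API

Orientations are given as a unit quaternion [w, x, y, z].
In Python, from rig import robot gives the robot as it stands. Calls block until the motion is done:
- robot.reach(position, orientation): joint-space move of the TCP to a pose.
- robot.servo_line(position, orientation=None, rate=150): straight line of the TCP; orientation=None keeps the orientation; rate is the mean speed in mm/s.
- robot.move_j(angles): joint-space move.
- robot.open_gripper() and robot.close(): open the fingers fully, or close them until they stop; the grip force is fixed at half the most.
- robot.hold(seconds).
- robot.ik(position, orientation): joint angles nearest the present ones, or None.
- robot.read_camera(name): name is "scene" or "top" or "wrist"; returns the picture (420x560x3 uint8, blue, green, red); there is no depth.
- robot.camera_info(name): a dict with "fov_y" (degrees; the focal length in pixels is half the picture's height over the tangent of half this angle, whatever the lens; pixels are square), "cx", "cy" (the principal point, pixels), "D" ([k1, k2, p1, p2, k3] as OpenCV has them; the pictures are not rectified), "xyz" and "orientation" of the camera in the world. Camera axes: x right, y up, looking along -z (the intrinsics and any distortion apply to the point x, -y, -z); pixel columns grow to the right and rows downward; lengths in mm; the calibration is good to about 2 mm. A picture is of the moment at which its call begins: read the wrist's pose just before it. camera_info takes no time and is no camera call; for the wrist camera it gives the pose at the moment of the call.
A pose or a line that the arm cannot do raises robot.PlanningError and nothing moves.
- robot.sign_off(): hands the job in, once; it reports no verdict.
Readings, each from a call of its own:
- robot.get_clock(): time.
- robot.get_qpos(): joint angles.
- robot.get_joint_vel(): joint speeds.
- robot.get_joint_torque(): joint torques, N m.
- robot.get_position(): TCP position.
- robot.get_eef_rot(): TCP orientation.
- robot.get_wrist_force(): force on the tool from outside, world axes, zero at the start.
- robot.get_wrist_torque(): the same for the moment, N m.
- robot.get_opening(): finger opening in mm.
Only numpy, scipy, OpenCV 4.12 (cv2) and the standard library are available. Lean on these libraries where they do the work, as an engineer would, in place of code of your own. Each camera call takes 0.05 s, during which the arm holds its last target.

### The job

Put the T-bar handle with the square bore back on the square stem of the bench valve, pushed fully home onto the collar, with its bar lying in line with the valve's pipe so that the valve shows open. Leave the look-alike handle with the round bore where it lies.

Things in the scene. Friction and masses are not known exactly. Their poses are not given: they have to be found in the camera images.
- valve: Steel bench valve, fixed. Origin: underside centre, on the worktop and stem axis; z up; x along the pipe running through it (140 mm long, 27 thick, axis 18 up). Foot plate 80x84x6, body 56x50 up to 32 mm, round brass collar 38 wide up to 40 mm (the seat). Above it a 20x20 mm square stem, flats facing x and y, straight up to 60 mm, tapering to 8x8 at 70 mm. The stem does not turn.
- square_handle: Handle to fit: loose aluminium T-bar, 0.16 kg, square hub 45x45x28 mm tall, square 25 mm through-bore parallel to the hub sides. Round 14 mm bars (19 at the tips) along x, 140 mm tip to tip, axis 14 mm up; hub faces +y and -y are flat and bare. Origin: centre of the hub's underside; z up the bore. Lies flat, bore upright. Seated, its origin is 40 mm above the valve's.
- round_handle: The look-alike: same 140 mm bar, but a round hub 45 mm across, 28 mm tall, with a round 18 mm bore that does not pass over the stem. Loose, 0.16 kg, lying flat. Origin: centre of the hub's underside; x along its bar.

How it is judged:
By the outcome, as a careful person would: the job done as asked, in the order asked, and still so for the second after the job is handed in, with the robot touching nothing.
It also fails if it takes over 38 s, if anything falls off the work surface, if the arm or the gripper's body presses on something with over 40 N, if the wrist force passes 120 N, or if a joint passes its speed limit or range.

## Working session

There is one attempt and no reset: what is moved stays moved. The work goes in short steps, each a Python script; the robot and the scene stay as the last script left them, time stands still between calls to the robot, and variables do not carry over. Pictures are saved under pics/ and viewed, and the job is handed in when it is done.

```bash
ls; mkdir -p pics
python3 - <<'E'
from rig import robot
import cv2
print(robot.get_clock(), robot.nose_length, robot.get_eef_rot())
for n in ["scene","top","wrist"]:
    print(n, robot.camera_info(n))
    cv2.imwrite(f"pics/{n}0.png", robot.read_camera(n))
print(robot.get_clock())
E
```

```text
pics
0.0 8.0 [ 0.1090218  -0.10915626  0.6991246  -0.69815754]
scene {'fov_y': 51.89733616323003, 'cx': 276.95520587850575, 'cy': 208.31482357416363, 'D': array([-0.13258402,  0.        ,  0.        ,  0.        ,  0.        ]), 'xyz': array([ 112.74292582, -543.06302149,  443.62831782]), 'orientation': array([ 0.82355432,  0.50950954, -0.12347843, -0.21659036])}
top {'fov_y': 55.47111307141489, 'cx': 278.09353781400443, 'cy': 214.0291899082794, 'D': array([0.03192336, 0.        , 0.        , 0.        , 0.        ]), 'xyz': array([363.66517982, 132.21573717, 884.06104916]), 'orientation': array([-0.70201227, -0.04271119,  0.06287207,  0.70809719])}
wrist {'fov_y': 62.27663042674991, 'cx': 282.59424657468605, 'cy': 209.22026465687105, 'D': array([-0.04468622,  0.        ,  0.        ,  0.        ,  0.        ]), 'xyz': array([ 256.12748187, -574.54260126,  372.93503857]), 'orientation': array([ 0.80028549, -0.11059393,  0.08106589, -0.58372977])}
0.15
```

View pics/scene0.png

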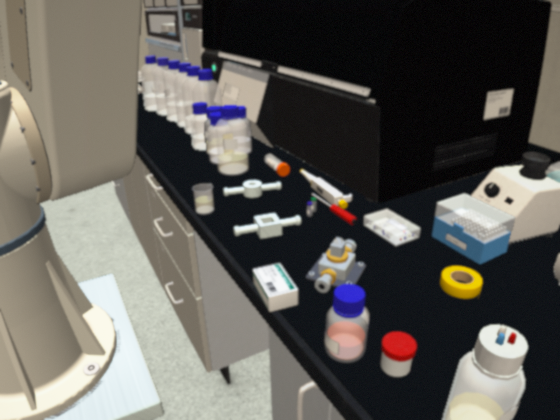

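View pics/top0.png

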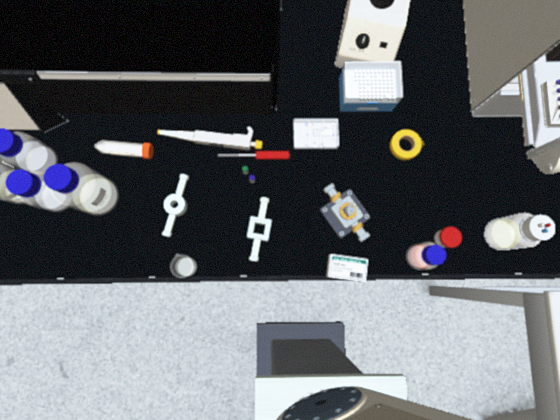

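View pics/wrist0.png

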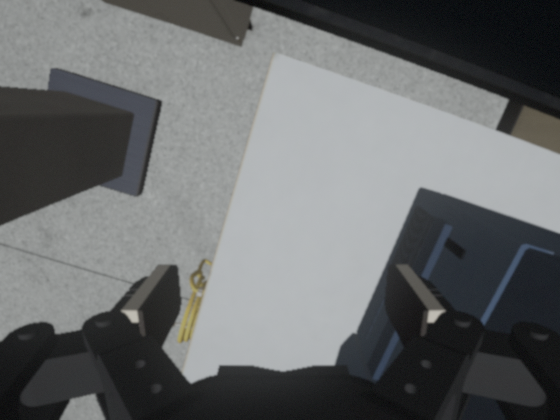

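The top view shows the square-hub handle at about (260,228), the valve at (346,212) with its pipe running from (330,190) to (364,235), and the round handle at (175,204). In the wrist view the arm is still off to the side, over the cart. I'll localise from the top view.

```bash
cat > h.py <<'E'
import numpy as np, cv2
from scipy.spatial.transform import Rotation as R
def Rm(q): return R.from_quat([q[1],q[2],q[3],q[0]]).as_matrix()
def K(ci):
    f=210/np.tan(np.radians(ci["fov_y"]/2)); return np.array([[f,0,ci["cx"]],[0,f,ci["cy"]],[0,0,1]])
def rays(ci,uv):
    p=cv2.undistortPoints(np.asarray(uv,float).reshape(-1,1,2),K(ci),np.asarray(ci["D"])).reshape(-1,2)
    d=np.c_[p[:,0],-p[:,1],-np.ones(len(p))]
    return np.asarray(ci["xyz"]), d@Rm(ci["orientation"]).T
def toz(ci,uv,z):
    o,d=rays(ci,uv); return o+d*((z-o[2])/d[:,2])[:,None]
def proj(ci,P):
    c=(np.atleast_2d(P)-ci["xyz"])@Rm(ci["orientation"])
    q=np.c_[c[:,0],-c[:,1],-c[:,2]]
    return cv2.projectPoints(q,np.zeros(3),np.zeros(3),K(ci),np.asarray(ci["D"]))[0].reshape(-1,2)
def down(th):
    # tool y = -z world, tool z (jaw opening) = (cos th, sin th,0)
    z=np.array([np.cos(th),np.sin(th),0]); y=np.array([0,0,-1.]); x=np.cross(y,z)
    q=R.from_matrix(np.c_[x,y,z]).as_quat(); return np.array([q[3],q[0],q[1],q[2]])
E
python3 - <<'E'
from rig import robot
from h import *
im=cv2.imread("pics/top0.png"); ci=robot.camera_info("top")
print(Rm(robot.get_eef_rot()).round(3))
g=cv2.cvtColor(im,cv2.COLOR_BGR2GRAY)
for nm,(x0,y0,x1,y1) in dict(sq=(235,185,290,270),rd=(150,165,200,245),valve=(305,170,385,250)).items():
    m=np.zeros_like(g); m[y0:y1,x0:x1]=(g[y0:y1,x0:x1]>(150 if nm!='valve' else 60))*255
    cs,_=cv2.findContours(m,cv2.RETR_EXTERNAL,cv2.CHAIN_APPROX_NONE); c=max(cs,key=cv2.contourArea)
    r=cv2.minAreaRect(c); print(nm,r,cv2.contourArea(c))
    z=14 if nm!='valve' else 18
    P=toz(ci,cv2.boxPoints(r),z); print(P.round(1).tolist(),P.mean(0).round(1))
    e=P[1]-P[0];f=P[2]-P[1]; l=e if np.hypot(*e[:2])>np.hypot(*f[:2]) else f
    print('len',np.linalg.norm(e),np.linalg.norm(f),'ang',np.degrees(np.arctan2(l[1],l[0])))
crop=im[165:255,145:390]; cv2.imwrite("pics/topz.png",cv2.resize(crop,None,fx=3.2,fy=3.2,interpolation=cv2.INTER_CUBIC))
E
```

```text
[[-0.952 -0.     0.305]
 [-0.305  0.001 -0.952]
 [ 0.    -1.    -0.001]]
sq ((258.6600036621094, 228.6199951171875), (21.734582901000977, 64.48821258544922), 10.30484676361084) 704.0
[[398.2, 185.3, 14.0], [537.7, 160.2, 14.0], [528.7, 112.9, 14.0], [389.3, 139.1, 14.0]] [463.5 149.3  14. ]
len 141.7875072909818 48.15455320867279 ang -10.196197356085943
rd ((173.8623504638672, 204.83059692382812), (20.6141300201416, 63.4201774597168), 5.906141757965088) 601.5
[[449.7, 361.8, 14.0], [589.9, 352.1, 14.0], [584.9, 307.0, 14.0], [444.7, 317.8, 14.0]] [517.3 334.7  14. ]
len 140.46906134720922 45.355952366023935 ang -3.976089955737275
valve ((344.735107421875, 213.01080322265625), (66.61044311523438, 37.64299011230469), 53.97262954711914) 1636.0
[[531.3, 35.9, 18.0], [581.3, -33.4, 18.0], [459.6, -115.4, 18.0], [411.8, -46.6, 18.0]] [496.  -39.9  18. ]
len 85.40021770492444 146.7140839624957 ang -145.99563014728415
```

View pics/topz.png

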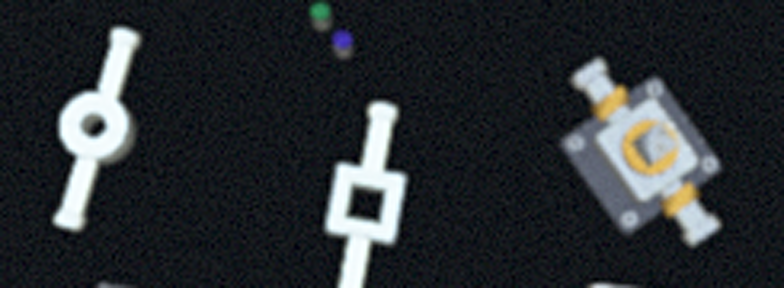

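Run:
```python
from rig import robot
from h import *
T=robot.camera_info("top");S=robot.camera_info("scene")
def tri(a,b):
    o1,d1=rays(T,[a]);o2,d2=rays(S,[b]);d1=d1[0]/np.linalg.norm(d1);d2=d2[0]/np.linalg.norm(d2)
    A=np.c_[d1,-d2];t=np.linalg.lstsq(A,o2-o1,rcond=None)[0];p,q=o1+t[0]*d1,o2+t[1]*d2
    return ((p+q)/2).round(0),np.linalg.norm(p-q).round(1)
print('strip R',tri((270,76),(375,97)),'base corner',tri((277,108),(381,194)))
print(toz(T,[(275,108)],0), toz(T,[(275,76)],200))
import itertools
for nm,p,th in [('hand',(463,149),80),('valve',(496,-40),124)]:
  for k in (0,180):
    a=np.radians(th-k)
    for z in (20,60,150,200):
        q=robot.ik([*p,z],down(a)); print(nm,th-k,z,None if q is None else np.round(q,2))
```

```text
strip R (array([697., 122., 254.]), np.float64(8.5)) base corner (array([729., 108.,  38.]), np.float64(1.3))
[[746.24625006 110.74216134   0.        ]] [[720.7377625  115.00776772 200.        ]]
hand 80 20 [ 0.31  0.48  2.08 -0.    0.59 -1.09]
hand 80 60 [ 0.31  0.4   2.06 -0.    0.68 -1.09]
hand 80 150 [ 0.31  0.25  2.01 -0.    0.88 -1.09]
hand 80 200 [ 0.31  0.18  1.96 -0.    1.   -1.09]
hand -100 20 [ 0.31  0.48  2.08 -0.    0.59  2.05]
hand -100 60 [ 0.31  0.4   2.06 -0.    0.68  2.05]
hand -100 150 [ 0.31  0.25  2.01 -0.    0.88  2.05]
hand -100 200 [ 0.31  0.18  1.96 -0.    1.    2.05]
valve 124 20 [-0.08  0.49  2.05 -0.    0.6  -2.25]
valve 124 60 [-0.08  0.42  2.04 -0.    0.69 -2.25]
valve 124 150 [-0.08  0.27  1.98 -0.    0.89 -2.25]
valve 124 200 [-0.08  0.2   1.94 -0.    1.   -2.25]
valve -56 20 [-0.08  0.49  2.05 -0.    0.6   0.89]
valve -56 60 [-0.08  0.42  2.04 -0.    0.69  0.89]
valve -56 150 [-0.08  0.27  1.98 -0.    0.89  0.89]
valve -56 200 [-0.08  0.2   1.94 -0.    1.    0.89]
```

Run:
```python
from rig import robot
from h import *
ci=robot.camera_info("wrist"); Rt=Rm(robot.get_eef_rot()); p=np.asarray(robot.get_position())
print('cam in tool',Rt.T@(ci['xyz']-p),'look',(Rt.T@Rm(ci['orientation'])@[0,0,-1]).round(3))
co=Rt.T@(ci['xyz']-p); lo=Rt.T@Rm(ci['orientation'])@[0,0,-1]
def view(n,xy,zobj,th,ztcp):
    q=down(th);Rd=Rm(q);c=Rd@co+[0,0,ztcp];l=Rd@lo
    hit=c+l*((zobj-c[2])/l[2]); return [xy[0]-hit[0],xy[1]-hit[1],ztcp],q
for n,xy,z,th in [('valve',(496,-40),30,np.radians(124-180)),('hand',(463,149),14,np.radians(80-180))]:
    P,q=view(n,xy,z,th,200); robot.reach(P,q); robot.hold(0.2)
    ci=robot.camera_info("wrist"); im=robot.read_camera("wrist")
    cv2.imwrite(f"pics/w_{n}.png",im); import pickle; pickle.dump(ci,open(f"w_{n}.pkl","wb"))
    print(n,P,robot.get_position(),robot.get_clock())
```

```text
cam in tool [ -68.80469035 -134.31261069    0.53072782] look [0.272 0.962 0.001]
valve [np.float64(509.73665856446644), np.float64(-29.79798207410321), 200] [509.78201027 -30.23819523 200.00458056] 2.7167
hand [np.float64(484.41816509354845), np.float64(146.0249080994158), 200] [484.61631929 145.44210399 200.00286286] 4.0083
```

View pics/w_valve.png

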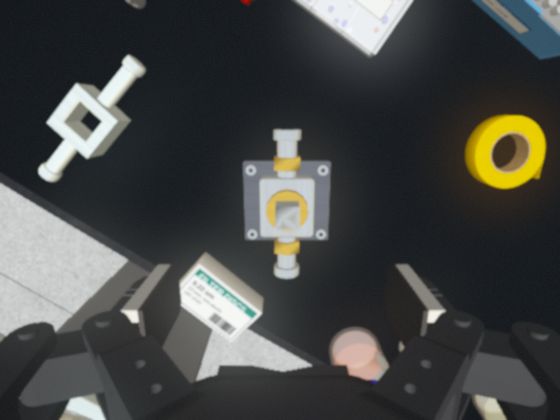

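View pics/w_hand.png

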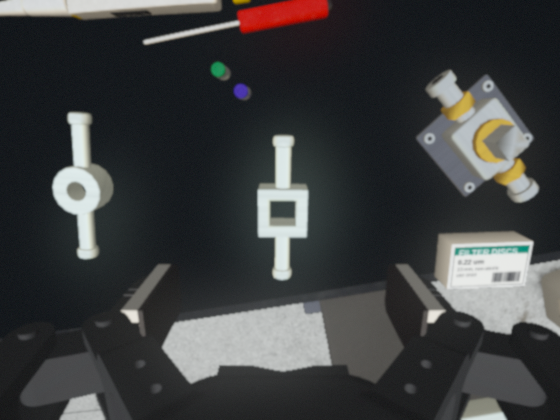

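The wrist pictures show the valve upright at about (287,205), with its foot screws at (251,171), (321,170), (253,235) and (321,234). The square handle is at (283,210), bar vertical in the image. Next I measure both.

```bash
cat > meas.py <<'E'
from h import *
def band_axis(m,ci,z,rows):
    pts=[]
    for r in rows:
        c=np.where(m[r])[0]
        if len(c)>3: pts.append(((c[0]+c[-1])/2,r))
    P=toz(ci,pts,z)[:,:2]; vx,vy,x0,y0=cv2.fitLine(P.astype(np.float32),cv2.DIST_HUBER,0,.01,.01).ravel()
    return np.array([x0,y0]),np.degrees(np.arctan2(vy,vx))%180,P
E
python3 - <<'E'
from meas import *
import pickle
# handle
ci=pickle.load(open("w_hand.pkl","rb")); g=cv2.cvtColor(cv2.imread("pics/w_hand.png"),cv2.COLOR_BGR2GRAY)
m=np.zeros_like(g); m[120:292,235:335]=(g[120:292,235:335]>100)*255
n,l,s,_=cv2.connectedComponentsWithStats(m); i=l[225,262]; m=(l==i).astype(np.uint8); print('hand bbox',s[i])
x,y,w,h=s[i][:4]
p0,a,P=band_axis(m,ci,14,list(range(y+2,178))+list(range(242,y+h-2))); print('bar axis',p0,a)
print('tips',toz(ci,[((x+w/2),y),((x+w/2),y+h)],14).round(1))
# bore
b=np.zeros_like(g); b[195:230,262:305]=(g[195:230,262:305]<100)
n,l,s,ct=cv2.connectedComponentsWithStats(b.astype(np.uint8)); 
for k in range(1,n): print('bore',s[k],ct[k],toz(ci,[ct[k]],28).round(1))
hub=[(c[0],c[-1]) for r in range(200,215) for c in [np.where(m[r])[0]]]; print(hub[::4])
u=np.mean(hub,0); print('hub sides z28',toz(ci,[(u[0],207),(u[1]+1,207)],28).round(1))
col=[np.where(m[:,c])[0] for c in (262,264,301,303)]; print([(c[0],c[-1]) for c in col])
# valve
ci=pickle.load(open("w_valve.pkl","rb")); im=cv2.imread("pics/w_valve.png"); g=cv2.cvtColor(im,cv2.COLOR_BGR2GRAY)
m=(g>70).astype(np.uint8); mm=np.zeros_like(m); mm[120:290,262:312]=m[120:290,262:312]
p0,a,P=band_axis(mm,ci,18,list(range(133,155))+list(range(256,274))); print('pipe axis',p0,a)
rr=np.where(mm[:,284:291].any(1))[0]; print(rr[0],rr[-1]); t=toz(ci,[(287,rr[0]),(287,rr[-1]+1)],18); print('tips',t.round(1),t.mean(0))
# plate
mp=np.zeros_like(m); mp[150:250,235:340]=(g[150:250,235:340]>45); 
cs,_=cv2.findContours(mp,cv2.RETR_EXTERNAL,cv2.CHAIN_APPROX_NONE);c=max(cs,key=cv2.contourArea)
r=cv2.minAreaRect(c);print('plate',r, toz(ci,[r[0]],6).round(1)); B=toz(ci,cv2.boxPoints(r),6);print(np.linalg.norm(np.diff(B,axis=0),axis=1))
# screws
P=[]
for u,v in [(251,171),(321,170),(253,235),(321,234)]:
    w=g[v-6:v+7,u-6:u+7].astype(float); w=np.clip(w-np.percentile(w,70),0,None); Y,X=np.mgrid[v-6:v+7,u-6:u+7]; P.append(((w*X).sum()/w.sum(),(w*Y).sum()/w.sum()))
Q=toz(ci,P,6); print('screws',np.round(P,1).tolist(),Q.mean(0).round(1),[np.degrees(np.arctan2(*(Q[b]-Q[a])[[1,0]])).round(1) for a,b in [(2,0),(3,1),(0,1),(2,3)]])
hs=cv2.cvtColor(im,cv2.COLOR_BGR2HSV); k=cv2.inRange(hs,(12,100,80),(35,255,255)); 
z=np.zeros_like(k); z[188:232,262:312]=k[188:232,262:312]; n,l,s,ct=cv2.connectedComponentsWithStats(z); 
for j in range(1,n): print('collar',s[j],toz(ci,[(s[j][0]+s[j][2]/2,s[j][1]+s[j][2]/2)],40))
cv2.imwrite("pics/wz.png",cv2.resize(np.hstack([im[120:290,220:350],cv2.imread("pics/w_hand.png")[120:290,220:350]]),None,fx=3,fy=3,interpolation=cv2.INTER_CUBIC))
E
```

```text
hand bbox [ 257  135   52  146 3988]
bar axis [472.54968 147.03242] 169.25002
tips [[532.2 135.9  14. ]
 [388.7 161.1  14. ]]
bore [271 202  24  16 375] [282.28533333 209.416     ] [[467.3 148.   28. ]]
[(np.int64(257), np.int64(308)), (np.int64(257), np.int64(308)), (np.int64(257), np.int64(308)), (np.int64(257), np.int64(308))]
hub sides z28 [[473.6 170.4  28. ]
 [465.3 123.5  28. ]]
[(np.int64(183), np.int64(237)), (np.int64(183), np.int64(237)), (np.int64(184), np.int64(238)), (np.int64(184), np.int64(237))]
pipe axis [496.34613 -44.39262] 33.918068
129 279
tips [[556.7  -4.3  18. ]
 [434.2 -87.5  18. ]] [495.43791126 -45.88425221  18.        ]
plate ((287.0, 199.5), (99.0, 104.0), 90.0) [[500.8 -42.4   6. ]]
[ 97.60314781  99.86781238 105.65854362]
screws [[250.4, 169.7], [322.5, 169.9], [252.0, 233.6], [320.4, 233.5]] [497.9 -43.6   6. ] [np.float64(34.0), np.float64(33.8), np.float64(-56.1), np.float64(-55.9)]
collar [267 191  41  35 578] [[498.84073072 -43.75540795  40.        ]]
```

View pics/wz.png

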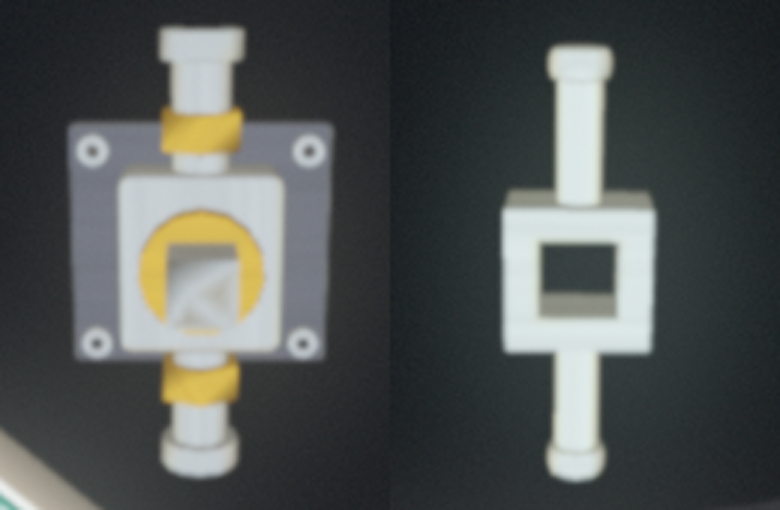

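Run:
```python
from rig import robot
from meas import *
import pickle
ci=pickle.load(open("w_hand.pkl","rb"))
c=toz(ci,[(283,213.2),(282.8,213.4)],28); print(c)
P=c.mean(0); a=np.radians(169.25-180+90-180); q=down(a)
robot.reach([P[0],P[1],90],q); print(robot.get_position())
robot.servo_line([P[0],P[1],11],rate=80); robot.hold(.2); print(robot.get_position(),robot.get_wrist_force(),P)
robot.close(); print('open',robot.get_opening(),robot.get_position(),robot.get_wrist_force())
robot.servo_line([P[0],P[1],130],rate=150)
print('open',robot.get_opening(),robot.get_position(),robot.get_wrist_force(),robot.get_clock())
cv2.imwrite("pics/grasp.png",robot.read_camera("wrist"))
```

```text
[[463.62905107 147.9735993   28.        ]
 [463.47237315 148.18772919  28.        ]]
[464.11328342 148.06971789  90.41249027]
[463.83937253 148.18188735  11.41827094] [0.05667804 0.08212033 0.14610945] [463.55071211 148.08066425  28.        ]
open 43.75623361400687 [463.69926796 148.136417    11.3487542 ] [-0.63048742  0.23708844  4.415366  ]
open 43.90650093807118 [462.9286761  147.88901578 129.25626484] [-0.14421203 -0.27375244 -1.72950967] 7.275
```

View pics/grasp.png

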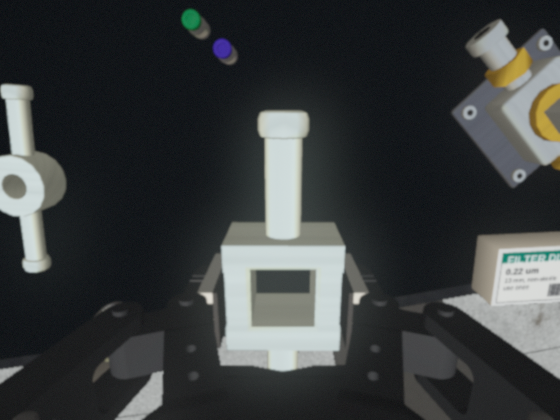

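The handle is held squarely between the pads, opening 43.9 mm. Its bore is at columns 250–316, rows 269–326, and the bar runs straight up the picture. I'll measure the bore's offset in the tool frame, then move above the stem.

Run:
```python
from rig import robot
from meas import *
ci=robot.camera_info("wrist"); im=cv2.imread("pics/grasp.png"); g=cv2.cvtColor(im,cv2.COLOR_BGR2GRAY)
p=np.array(robot.get_position()); Rt=Rm(robot.get_eef_rot()); 
# hub top face and bore edges by bright threshold
row=g[297]; col=g[:,255]; print(row[215:355:3].tolist()); print(g[215:355:3,237].tolist()); print(g[255:335:3,283].tolist())
zt=p[2]+16.65
for uv in [(283,297.5)]:
    w=toz(ci,[uv],zt)[0]; print(w,(Rt.T@(w-p)).round(2))
t=toz(ci,[(250,297),(316,297),(283,269),(283,326),(223,297),(343,297)],zt); print([np.linalg.norm(t[i]-t[i+1]).round(1) for i in (0,2,4)])
c=np.array([498.2,-43.8]); q=down(np.radians(33.92+90-180))
robot.reach([c[0],c[1],130],q); robot.hold(.3); print(robot.get_position(),robot.get_clock())
import pickle; pickle.dump(robot.camera_info("wrist"),open("w_over.pkl","wb"))
cv2.imwrite("pics/over.png",robot.read_camera("wrist")); cv2.imwrite("pics/over_top.png",robot.read_camera("top"))
```

```text
[92, 59, 55, 118, 210, 212, 213, 212, 213, 213, 212, 209, 148, 116, 131, 133, 132, 132, 133, 133, 132, 133, 133, 132, 132, 133, 132, 132, 132, 133, 132, 133, 131, 153, 213, 212, 213, 213, 213, 213, 212, 210, 122, 57, 56, 91, 169]
[48, 50, 71, 126, 130, 131, 129, 126, 126, 129, 169, 211, 212, 211, 209, 208, 209, 213, 214, 214, 215, 216, 216, 213, 211, 211, 211, 212, 214, 214, 212, 212, 212, 212, 212, 210, 211, 208, 207, 212, 213, 211, 209, 208, 207, 182, 180]
[212, 209, 208, 211, 209, 113, 66, 65, 66, 66, 66, 61, 66, 125, 132, 131, 132, 130, 130, 130, 130, 132, 134, 134, 195, 211, 214]
[463.67488618 146.93883661 145.6555959 ] [ -1.03 -16.65   0.75]
[np.float64(25.1), np.float64(24.4), np.float64(45.6)]
[498.21941196 -43.28009581 129.9962318 ] 8.7083
```

View pics/over.png

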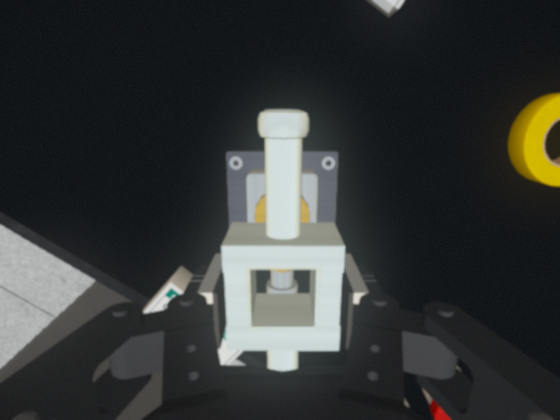

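The handle is over the valve. The foot screws at columns 236 and 328 have their midpoint at 282, against the bore centre at 283, so it is about 1 mm off across the jaws. That agrees with the tool-frame offset I measured. I'll correct for it and descend in stages, checking force.

Run:
```python
from rig import robot
from meas import *
T=np.array([496.95,-43.74]); q=down(np.radians(33.92+90-180)); cmd=T.copy()
robot.servo_line([*cmd,100],q,rate=100); robot.hold(.3); p=np.array(robot.get_position()); print(p); cmd=cmd+(T-p[:2])
robot.servo_line([*cmd,87],q,rate=80); robot.hold(.3); p=np.array(robot.get_position()); print(p,robot.get_wrist_force())
cv2.imwrite("pics/d87.png",robot.read_camera("wrist"))
for z in (76,70,64):
    robot.servo_line([*cmd,z],q,rate=50); f=np.array(robot.get_wrist_force()); print(z,np.round(robot.get_position(),2),f.round(1),robot.get_opening(),robot.get_clock())
    if abs(f).max()>12: break
cv2.imwrite("pics/d64.png",robot.read_camera("wrist"));cv2.imwrite("pics/d64s.png",robot.read_camera("scene")[200:330,260:420])
```

```text
[497.32056805 -43.77704273 100.48582452]
[496.75173712 -43.69620088  87.22452586] [ 0.28082001  0.60379979 -1.60107319]
76 [496.13 -43.65  75.46] [ 0.5 -0.2 -1.9] 43.7882542011157 10.5917
70 [496.77 -43.63  69.75] [ 1.8  0.1 -2.5] 43.762132951520854 10.8583
64 [496.78 -43.62  63.76] [ 3.1  1.3 -2.7] 43.59336725417142 11.125
```

View pics/d87.png

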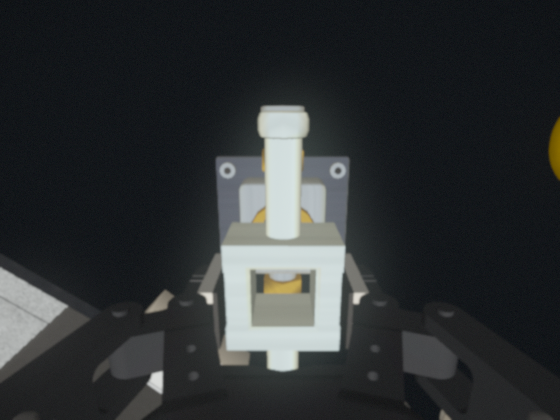

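View pics/d64.png

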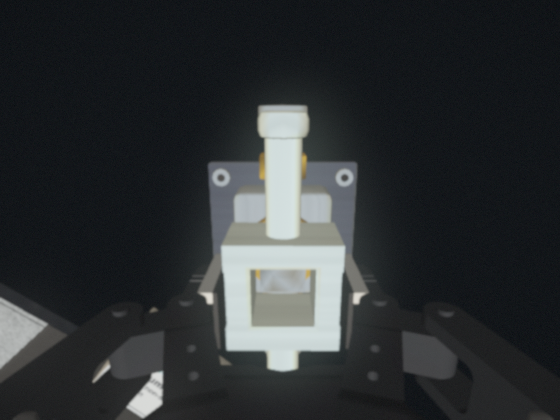

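Run:
```python
import cv2,numpy as np
a=cv2.imread("pics/d64.png")[215:355,215:350]; b=cv2.imread("pics/d64s.png")
a=cv2.resize(a,(405,420),interpolation=cv2.INTER_CUBIC); b=cv2.resize(b,(390,317),interpolation=cv2.INTER_CUBIC); b=cv2.copyMakeBorder(b,0,103,0,0,0)
cv2.imwrite("pics/dz.png",np.hstack([a,b]))
```

```text
(no output)
```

View pics/dz.png

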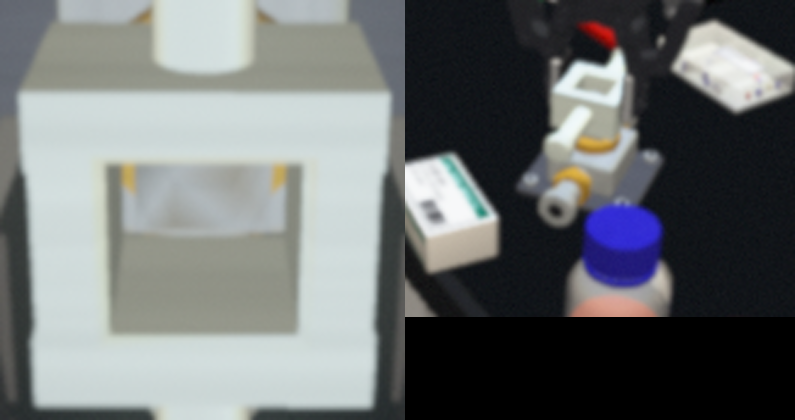

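The stem shows inside the bore (crop columns 120–285 within 107–300, roughly centred), and forces are only a few newtons. Continuing down to the collar.

Run:
```python
from rig import robot
from meas import *
q=down(np.radians(33.92+90-180)); p=robot.get_position(); cmd=np.array([497.0,-43.7])
for z in (58,54,52,51,50,49.2):
    robot.servo_line([*cmd,z],q,rate=40); robot.hold(.1); f=np.array(robot.get_wrist_force()); print(z,np.round(robot.get_position(),2),f.round(1),round(robot.get_opening(),2),round(robot.get_clock(),2))
    if abs(f).max()>20: break
```

```text
58 [496.85 -43.69  57.89] [ 1.4  0.6 -2.1] 43.8 11.62
54 [496.88 -43.69  53.92] [ 0.5  0.9 -2.1] 43.89 11.97
52 [496.88 -43.71  51.96] [ 0.4  0.1 -1.6] 44.06 12.32
51 [496.96 -43.73  51.33] [-1.9  0.2  5.2] 43.48 12.68
50 [496.98 -43.74  51.28] [-6.1  1.1 20.9] 43.88 13.03
```

Contact came at TCP z = 51.3, which is the height expected when seated. I'll relieve the press, release, retreat and check.

Run:
```python
from rig import robot
from meas import *
import pickle
q=down(np.radians(33.92+90-180))
robot.servo_line([497,-43.73,51.2],q,rate=40); robot.open_gripper(); robot.hold(.2); print(robot.get_opening(),robot.get_wrist_force())
robot.servo_line([497,-43.73,130],q,rate=150)
robot.servo_line([509.7,-29.8,200],q,rate=150); robot.hold(.3)
pickle.dump(robot.camera_info("wrist"),open("w_end.pkl","wb"))
cv2.imwrite("pics/end_w.png",robot.read_camera("wrist"));s=robot.read_camera("scene");cv2.imwrite("pics/end_s.png",cv2.resize(s[200:310,270:420],None,fx=5,fy=5,interpolation=cv2.INTER_CUBIC));cv2.imwrite("pics/end_sf.png",s);cv2.imwrite("pics/end_t.png",robot.read_camera("top"))
print(robot.get_clock())
```

```text
85.67715894633096 [-0.07959388 -0.16620733 -0.68458565]
15.725
```

View pics/end_w.png

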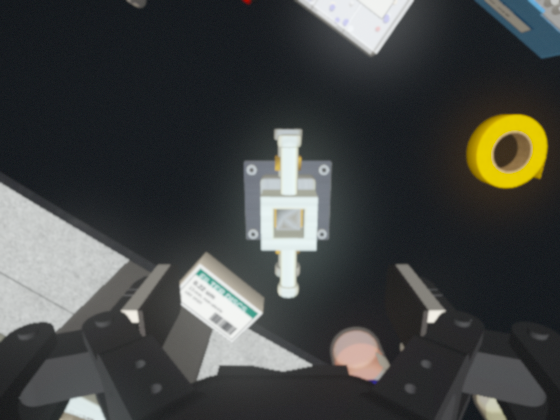

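View pics/end_s.png

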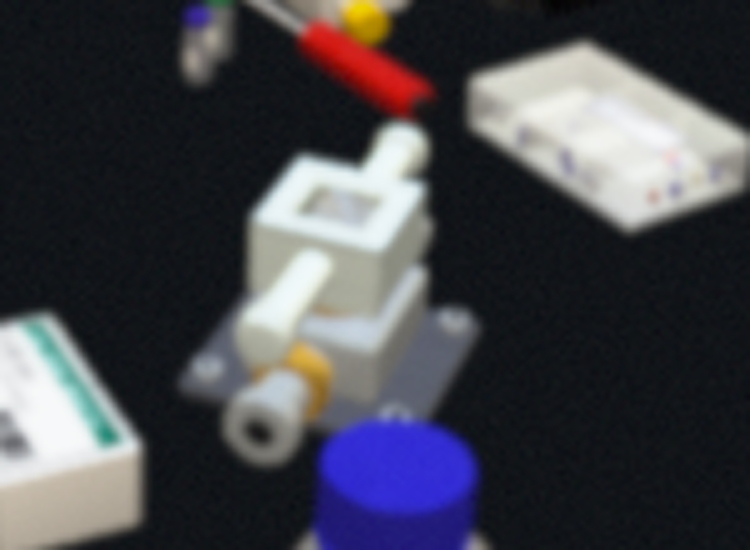

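The handle is on the stem: hub at (289,222) in the wrist view, stem visible in the bore, and the bar running up the picture along the pipe. The scene view shows the hub level with no visible gap at the collar. Measuring bar angle and seat height next.

Run:
```python
from meas import *
from rig import robot
import pickle
ci=pickle.load(open("w_end.pkl","rb")); g=cv2.cvtColor(cv2.imread("pics/end_w.png"),cv2.COLOR_BGR2GRAY)
m=np.zeros_like(g);m[128:300,255:325]=g[128:300,255:325]>185
p0,a,P=band_axis(m,ci,54,list(range(146,152))+list(range(168,176))+list(range(254,262))+list(range(280,296)));print('bar',a,P.round(1)[::4].tolist())
r=[np.where(m[k])[0] for k in range(205,245,4)];print([(c[0],c[-1]) for c in r])
u=np.median([(c[0],c[-1]+1) for c in r],0)
for z in (62,65,68,71,74): t=toz(ci,[(u[0],222),(u[1],222)],z);print(z,np.linalg.norm(t[0]-t[1]).round(2),t.mean(0).round(1))
# height from hub+y corner triangulation wrist vs scene: print predicted scene projection of hub top corners if seated
S=robot.camera_info("scene"); th=np.radians(33.92);c=np.array([498.2,-43.8])
X=np.array([np.cos(th),np.sin(th)]);Y=np.array([-X[1],X[0]])
im=cv2.imread("pics/end_sf.png")
for z in(68,): 
    Q=[np.r_[c+X*i*22.5+Y*j*22.5,z] for i,j in((1,1),(1,-1),(-1,-1),(-1,1))]+[np.r_[c+X*i*22.5+Y*j*22.5,z-28] for i,j in((1,-1),(-1,-1),(-1,1))]
    uv=proj(S,Q);print(uv.round(1).tolist())
big=cv2.resize(im[200:310,270:420],None,fx=5,fy=5,interpolation=cv2.INTER_CUBIC)
for u,v in uv: cv2.circle(big,(int((u-270+.5)*5),int((v-200+.5)*5)),4,(0,0,255),1)
cv2.imwrite("pics/chk.png",big)
```

```text
bar 33.96593 [[546.6, -10.6], [544.2, -12.7], [530.5, -21.1], [527.7, -22.9], [468.1, -63.4], [465.0, -65.5], [447.4, -77.5], [444.1, -79.7], [440.8, -81.9], [437.2, -83.8]]
[(np.int64(261), np.int64(317)), (np.int64(260), np.int64(317)), (np.int64(260), np.int64(317)), (np.int64(261), np.int64(317)), (np.int64(261), np.int64(316)), (np.int64(261), np.int64(316)), (np.int64(261), np.int64(316)), (np.int64(256), np.int64(324)), (np.int64(261), np.int64(322)), (np.int64(261), np.int64(316))]
62 46.78 [496.8 -45.7  62. ]
65 46.26 [497.6 -45.2  65. ]
68 45.75 [498.4 -44.6  68. ]
71 45.23 [499.1 -44.   71. ]
74 44.71 [499.9 -43.4  74. ]
[[330.4, 231.0], [355.1, 236.6], [346.4, 249.3], [320.7, 243.1], [354.0, 250.5], [345.4, 263.7], [320.2, 257.3]]
```

View pics/chk.png

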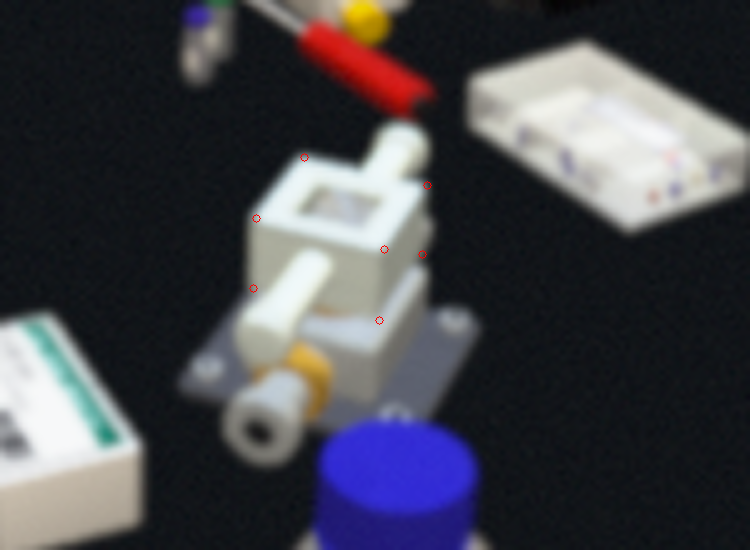

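View pics/end_t.png

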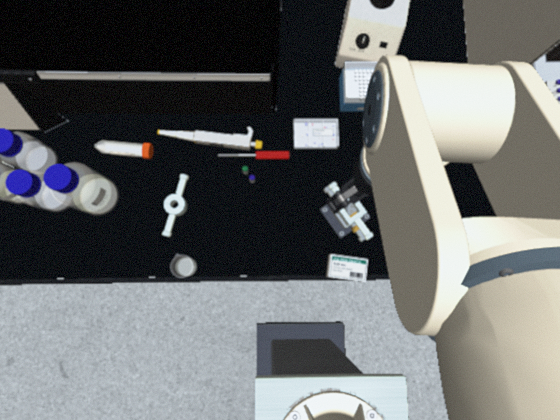

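The hub corners predicted for a seated handle fall on the hub in the scene view. The bar angle is 33.97°, against 33.92° for the pipe. In the top view the round handle is still at (175,204). Handing in.

```bash
python3 -c "
from rig import robot
print(robot.get_clock(), robot.get_wrist_force()); robot.sign_off()"
```

```text
15.725 [ 0.29633356 -0.24362666 -0.38383839]
the job is handed in; nothing more can be done
```

The square-bore handle is back on the valve stem, pushed home onto the collar, with its bar in line with the pipe so the valve shows open. I handed the job in at 15.7 s, with the gripper open and clear of everything.

- **Grasp and fit:** I gripped the handle by its bare hub faces and corrected about 1 mm of offset seen from the wrist camera before lowering it onto the stem. Contact came at the expected seated height, TCP z = 51.3 mm. I pressed to about 21 N before relieving the load and releasing.
- **Alignment:** the bar measured 33.97°, against 33.92° for the pipe.
- **Seating:** the hub corners predicted for a fully seated handle matched the scene picture to within about a pixel. The hub centre came out within about 1 mm of the stem axis.
- **Look-alike:** the round-bore handle was not touched and sits at the same place in the top view as at the start.
- **Disagreements:** estimates of the valve centre from its screws, collar and pipe ends differed by about 2–3 mm. I used the screws and collar, which agreed to 1 mm. A box fitted to the foot plate came out oversized because the brightness mask leaked, so I ignored it.

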